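Bolt the length stop onto the portioning board

ROBOT

A 6-joint arm with a two-finger parallel gripper is mounted at the origin on a cart in front of the work surface, level with it; the furniture and walls round the work are solid. World frame = base frame: x ahead of the robot, y to its left, z up, the work surface at z = 0. Lengths are in m, angles in rad, forces in N, time in s.
With the tool pointing down it reaches from about 0.325 to 0.9 m from the base axis. Payload 6.1 kg.
Tool frame: the origin (TCP) lies between the finger pads, 19 mm behind the fingertips; this is the grasp point; z points along the fingers, y is the line along which they close (so a half turn about z gives the same grasp; the last joint's range is limited). The gripper opens to 87 mm and grips with 3 to 60 N. Pads are 19 mm wide; open, the fingers measure 117 mm over their backs; the gripper's body (75 mm by 190 mm) begins 51 mm behind the grasp point.
Start: joints at [-1.39, 0.22, 1.526, -0, 1.395, -0.126], TCP at [0.189, -0.596, 0.241] pointing down, gripper open.
Joint ranges: [-2.98, 2.98], [-0.91, 2.08], [0.09, 2.57], [-1.24, 4.39], [0.2, 2.65], [-2.68, 2.68]. Speed limits (rad/s): [2.57, 2.57, 3.01, 3.14, 3.14, 3.14].

INTERFACE

Orientations are given as a unit quaternion [x, y, z, w].
In Python, from plant import * gives the robot as it stands.
- The arm moves only by the shell command python3 -m jog 'ROWS' [OPENING]. ROWS is JSON, a list of rows, each an object with "delta_pos": the shift along the tool's x, y, z in cm, a list of three; "turn": the turn, a rotation vector about the tool's x, y, z in degrees, a list of three. In form: [{"delta_pos": [dx, dy, dz], "turn": [wx, wy, wz]}, ...]. A call has 1 to 12 rows; each row shifts and turns the commanded pose from where the row before left it, along the tool's axes as they then stand; what a row does not reach is not made up. A row lasts 1/12 s, in which the tool goes at most 41.7 mm and 7.16 degrees, less where a joint would pass 70% of its speed; a pose out of reach is approached as far as the arm can. A call with a gripper value outside its range is refused whole. OPENING is the closure, from -1 (fully open) to 1 (shut), set as the call begins (- or left out, the last holds). The fingers move at their own pace and stop on an object; the grip force is fixed at half the most. Time passes only in rows, so rows that do not move let the fingers close. It gives the time, the measured TCP pose, the force, the opening and the grip force at its end, in the units of the state.
- sense(): the state, without advancing time (a new reading comes with each control period).
- grab_frame(name): name is "scene" or "top" or "wrist"; returns a dict with "color" (384x512x3 uint8, blue, green, red), "z_map" (384x512 float32, m along the optical axis (not along the pixel's ray), 0 where there is no reading), "mtx" (3x3 intrinsics, pixels), "k1" (the pictures are not rectified: a ray, as slopes to the right and down, at radius r is drawn at 1 + k1 r^2 times it, then the intrinsics apply), "extrinsics" (4x4, takes a point from world to camera coordinates). Camera axes: x right, y up, looking along -z (the intrinsics and any distortion apply to the point x, -y, -z); pixel columns grow to the right and rows downward; lengths in m; the calibration is good to about 2 mm. A picture is of the moment at which its call begins.
- close_job(): hands the job in; it is judged then, once.
The state is a dict: "clock": time; "joints": joint angles; "joint_vel": joint speeds; "tau": joint torques, N m; "ee_pos": TCP position; "tool_rot": TCP orientation; "wrist_force": force on the tool from outside, world axes, zero at the start; "moment": the same for the moment, N m; "gripper_width": finger opening in m; "gripper_force": force on a finger pad.
Only numpy, scipy, OpenCV 4.12 (cv2) and the standard library are available. Lean on these libraries where they do the work, as an engineer would, in place of code of your own. Each camera call takes 0.05 s, during which the arm holds its last target. There are 200 camera calls.

TASK

Saddle the loose stop on the portioning board's rail, its blue face toward the knife guides, and let go of it. Then take the thumbscrew from its parking slot and thread it through the stop's slot and the keyhole of the brass anchor nut below, sliding stop and screw along the rail until you feel the holes line up; press it down against its spring, turn it a quarter so that the pin springs up into the nut's groove, and release it. Use light force only, and leave the other things on the table where they are.

Things in the scene. Friction and masses are not known exactly. Their poses are not given: they have to be found in the camera images.
- board: Fixed white board, 170 x 360 mm, field 30 mm above the table. Origin: underside centre; x across, y along, z up. A 60 mm wide aluminium rail along y, centred on x=+35, from y=-60 to +165, flat top at z=40 (10 mm above the field). Two slit steel knife guides, 94 mm tall, at y=-130, x=+-70. Window in the rail top, 34 (x) by 64 mm (y), centred on y=+45; parking slot 22 (x) by 10 mm at y=+135.
- rail_mark (a point): Board point: middle of the rail top, centre of the window; board axes. 2 mm below the rail top a flat brass anchor nut closes the window but for one keyhole, 22 mm across the rail (x) by 10 mm along it (y). The nut is clamped hard at the chef's setting: keyhole on the rail's middle line, anywhere -15 to +15 mm along y from here; no pose gives it. Over 20 mm free depth below.
- stop: Loose stop, 0.2 to 0.3 kg: aluminium saddle with upright blue face. Origin: centre of the saddle's underside. Saddle x +-37.5, y +-40 mm; two skirts along y, 63 mm apart inside, 8 deep, straddle the rail; the plate (z 8 to 14) then lies on the rail top. Fitted, its axes are parallel to the board's: face (-y side) to the knife guides, long end over the field. It slides easily.
- stop_slot (a point): Stop point: middle of the slot through its plate, at the plate's top, stop frame (0, +14, 14) mm. The slot is 24 mm in x by 12 mm in y.
- stop_face (a point): Stop point: top edge of the blue face near the centre of mass, stop frame (-10, -35, 58) mm; pinch here, fingers closing along the stop's y. The face is 10 mm thick (y -40 to -30), spans x -85 to +37.5 and rises from 0 (8 over the rail) to 58 mm; the plate behind it is at 14 mm.
- thumbscrew: Loose quarter-turn thumbscrew, 70 g, 60 mm tall, hanging upright in the parking slot at the start, pin across the rail. Origin: its lowest point, on the axis; z up to the head. Cross pin at the bottom: 7 x 7 mm square bar, 18 mm long along x; 6.6 mm shank. It enters slots with the pin along their long side. More than 50 N on board, nut or stop is forcing it (the stop on the board: 90 N).
- screw_wing (a point): Thumbscrew point: on the axis, 56 mm above the origin, in the black wing head (35 to 60 mm above the origin, 8 mm thick in y, 28 mm wide in x). Below it a hub, 21 mm diameter, narrowing to a top at 38 mm. With the TCP at this point, fingers closing along y, the tips clear the hub.
- screw_washer (a point): Thumbscrew point: on the axis, 16 mm above the origin, where the underside of the 26 mm washer is at rest (this point stays fixed to the shank). The washer gives up to 8 mm toward the head against a spring: 1.8 N at first, plus 1.8 N per mm.
- screw_pin (a point): Thumbscrew point: centre of the cross pin, 3.5 mm above the origin. Lock: washer pressed in 5 to 7 mm on the stop's plate (11 to 14 N) the pin is clear below the nut; turn 85 to 95 degrees either way; let go and it springs 2 mm up into a 10.5 mm wide groove, pin along the rail. Origin then 12.5 mm below the rail top; 10 mm if not turned.
- ramekin_a: White fluted ramekin, 68 mm wide, 41 mm tall, a bystander at the near left. Origin: centre of underside.
- ramekin_b: White fluted ramekin, 68 mm wide, 41 mm tall, a bystander behind the board. Origin: centre of underside.
- tub: Green sauce tub with white lid, 84 mm wide, 72 mm tall, a bystander at the far right. Origin: centre of underside.
- tomato_a: Red tomato, 84 mm wide, 59 mm tall, a bystander behind the board. Origin: centre of underside.
Mind the look-alikes: they are no part of the job. What is shaped like the thumbscrew but green is not meant.

How it is judged:
By the outcome, as a careful person would: the job done as asked, in the order asked, and still so for the second after the job is handed in, with the robot touching nothing.
It also fails if it takes over 64 s, if anything falls off the work surface, if the arm or the gripper's body presses on something with over 40 N, if the wrist force passes 120 N, or if a joint passes its speed limit or range.

## Working session

There is one attempt and no reset: what is moved stays moved. The work goes in short steps, Python scripts to look and compute and a shell command to move; the robot and the scene stay as the last step left them, time stands still between calls to the robot, and variables do not carry over. Pictures are saved under pics/ and viewed, at most 10 in all, crops included, and the job is handed in when it is done.

```bash
mkdir -p pics; ls; cat > h.py <<'E'
from plant import *
import numpy as np, cv2
from scipy.spatial.transform import Rotation as R
def cloud(f):
    z=f["z_map"]; h,w=z.shape; K=np.array(f["mtx"]); 
    u,v=np.meshgrid(np.arange(w),np.arange(h))
    p=np.stack([u,v],-1).reshape(-1,1,2).astype(float)
    n=cv2.undistortPointsIter(p,K,np.array([f["k1"],0,0,0.]),None,None,(3,50,1e-9)).reshape(h,w,2)
    c=np.stack([n[...,0]*z,-n[...,1]*z,-z],-1)
    E=np.array(f["extrinsics"]); return (c-E[:3,3])@E[:3,:3]
def snap(name):
    f=grab_frame(name); np.savez(name+".npz",**{k:np.array(v) for k,v in f.items()}); return f
E
python3 - <<'E'
from h import *
a=snap("scene");b=snap("top");
cv2.imwrite("pics/a.png",np.hstack([a["color"],b["color"]])[:, :][:, :]) if 0 else None
cv2.imwrite("pics/s.png",cv2.resize(a["color"],(800,600)));cv2.imwrite("pics/t.png",cv2.resize(b["color"],(800,600)))
s=sense();print(s)
for f in (a,b): print(f["k1"],np.array(f["mtx"]).tolist(),np.array(f["extrinsics"]).round(3).tolist())
E
```

```text
pics
{'clock': 0.1, 'joints': array([-1.39012237e+00,  2.21125000e-01,  1.52750351e+00, -3.45326820e-06,
        1.39466365e+00, -1.26128886e-01]), 'joint_vel': array([-0.00069525, -0.00171726, -0.0013123 ,  0.0003995 , -0.00067996,
       -0.00019716]), 'tau': array([ 6.18382655e-04, -4.95943773e+01, -3.88518190e+01,  7.03330385e-02,
        5.15744998e-02, -4.67740449e-05]), 'ee_pos': array([ 0.18864228, -0.59531004,  0.24025679]), 'tool_rot': array([ 9.88256653e-01,  1.52800736e-01, -2.48711513e-05, -8.49393307e-04]), 'wrist_force': array([ 0.4614063 ,  0.54753369, -0.38387044]), 'moment': array([ 0.0381595 , -0.00895983, -0.00461721]), 'gripper_force': 0.0, 'gripper_width': 0.08717915629969016}
0.033569582026783666 [[376.2481267402731, 0.0, 259.8995550976285], [0.0, 376.2481267402731, 188.949490387777], [0.0, 0.0, 1.0]] [[-0.741, -0.672, 0.008, 0.38], [0.326, -0.349, 0.879, -0.285], [-0.588, 0.653, 0.477, -0.664], [0.0, 0.0, 0.0, 1.0]]
-0.08816984524686618 [[366.7508257956889, 0.0, 250.3031229671857], [0.0, 366.7508257956889, 189.4180438620961], [0.0, 0.0, 1.0]] [[0.025, -1.0, -0.007, -0.093], [0.991, 0.024, 0.129, -0.576], [-0.129, -0.01, 0.992, -1.239], [0.0, 0.0, 0.0, 1.0]]
```

View pics/s.png

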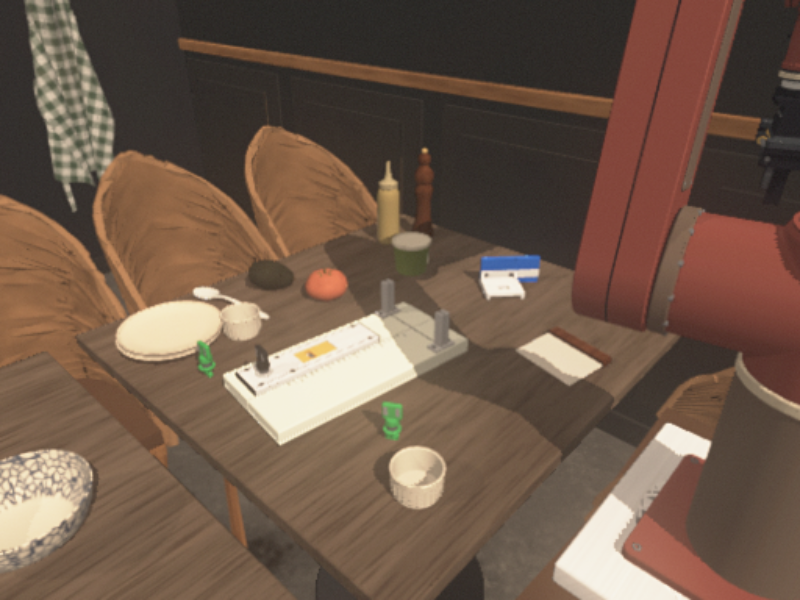

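View pics/t.png

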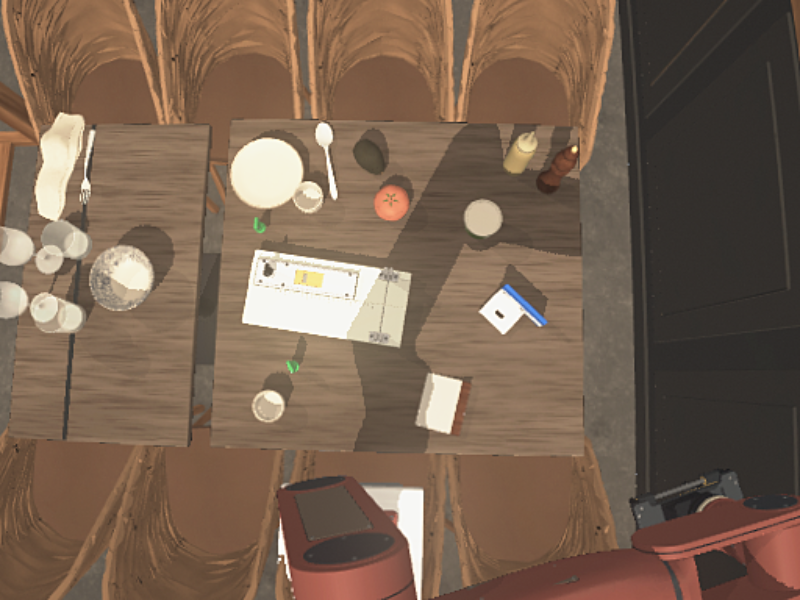

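Scene shows the board mid-table (top pic 245–410, 250–345), thumbscrew dark at (268,270) on the rail, window at (310,278), guides at (388,273)/(378,337). The stop lies at (510,308), with its blue face toward the upper right. The green look-alikes at (259,226) and (292,367) are to be ignored.

```bash
python3 - <<'E'
from h import *
def rect(p,n):
    c,s,a=cv2.minAreaRect((p*1000).astype(np.float32)); print(n,len(p),np.round(c,1),np.round(s,1),round(a,2))
for nm in ("top","scene"):
    f=dict(np.load(nm+".npz")); P=cloud(f); ok=f["z_map"]>0; X,Y,Z=P[...,0],P[...,1],P[...,2]
    hsv=cv2.cvtColor(f["color"],cv2.COLOR_BGR2HSV)
    T=ok&(X>.3)&(X<.9)&(abs(Y)<.5)
    print(nm,"table z",np.median(Z[T&(abs(Z)<.015)]))
    blue=T&(hsv[...,0]>100)&(hsv[...,0]<130)&(hsv[...,1]>120)&(hsv[...,2]>50)&(Z>-.02)&(Z<.08)
    rect(P[blue&(Z>.045)][:,:2],"blue top")
    print(" z max",np.percentile(Z[blue],[50,95,99]), P[blue].mean(0))
    c=P[blue].mean(0)
    near=T&(np.hypot(X-c[0],Y-c[1])<.13)
    rect(P[near&(Z>.006)][:,:2],"stop all"); rect(P[near&~blue&(Z>.008)&(Z<.022)][:,:2],"plate")
    b=T&(Y>-.05)&(Y<.4)&(X>.45)&(X<.75)
    m=(b&(Z>.018)&(Z<.05)).astype(np.uint8); n,l,st,_=cv2.connectedComponentsWithStats(m); k=1+st[1:,4].argmax(); m=l==k
    rect(P[m][:,:2],"board"); print(" z hist",np.histogram(Z[m],np.arange(.018,.052,.004)))
    bc=P[m].mean(0)
    rail=m&(Z>.0365)&(Z<.046); n,l,st,_=cv2.connectedComponentsWithStats(rail.astype(np.uint8)); rail=l==1+st[1:,4].argmax(); rect(P[rail][:,:2],"rail")
    hi=b&(Z>.06)&(Z<.12); n,l,st,_=cv2.connectedComponentsWithStats(hi.astype(np.uint8))
    for i in range(1,n):
        if st[i,4]>5: q=P[l==i]; print(" hi",st[i,4],q.mean(0).round(4),q[:,2].max().round(3),f["color"][l==i].mean(0).round())
E
```

```text
top table z 0.00018869606144037354
blue top 124 [ 565.3 -372.9] [118.1  11.8] 46.93
 z max [0.05605945 0.0607141  0.06283811] [ 0.56694431 -0.37206153  0.05219193]
stop all 630 [ 558.9 -381.9] [195.2 243.5] 65.95
plate 390 [ 564.  -348.6] [110.5 139.5] 14.33
board 3986 [577.2  94.4] [310.6 170.7] 82.6
 z hist (array([   7,  191, 1286, 1293,  409,  573,  218,    9]), array([0.018, 0.022, 0.026, 0.03 , 0.034, 0.038, 0.042, 0.046, 0.05 ]))
rail 925 [614.9 115.5] [231.2  60.3] 82.3
 hi 7 [0.73   0.2326 0.0616] 0.063 [110. 184. 129.]
 hi 35 [0.625  0.1954 0.0764] 0.089 [ 91. 109. 121.]
 hi 10 [ 0.486  -0.0464  0.0908] 0.099 [150. 166. 178.]
scene table z 0.00030932045972351216
blue top 159 [ 559.8 -370.9] [122.6  15.2] 51.46
 z max [0.04579141 0.05861235 0.06055739] [ 0.55780508 -0.37447271  0.0442782 ]
stop all 842 [ 537.2 -348.9] [125.4  85.6] 46.55
plate 376 [ 537.2 -345.5] [124.9  83.3] 43.38
board 5541 [574.1  93.4] [310.5 174. ] 82.61
 z hist (array([ 199,  208, 1718, 1983,  268, 1031,  115,   19]), array([0.018, 0.022, 0.026, 0.03 , 0.034, 0.038, 0.042, 0.046, 0.05 ]))
rail 1271 [611.4 115.6] [230.4  61.5] 82.84
 hi 80 [ 0.4841 -0.0438  0.0793] 0.096 [110. 121. 133.]
 hi 85 [0.6193 0.2    0.0738] 0.084 [73. 85. 99.]
```

```bash
cat >> h.py <<'E'
def plan(x,y,z,xang,n):
    s=sense(); M=R.from_quat(s["tool_rot"]).as_matrix(); p=np.array(s["ee_pos"])
    a=np.degrees(np.arctan2(M[1,0],M[0,0])); t=-((xang-a+180)%360-180)/n
    S=sum((M@R.from_rotvec([0,0,np.radians(t*k)]).as_matrix() for k in range(n)))
    d=np.linalg.solve(S,np.array([x,y,z])-p)*100
    print("tilt",M[:2,2].round(4),"xang",round(a,2),"n",n,"row",d.round(3),"turn",round(t,3),"mm/row",round(np.linalg.norm(d)*10,1))
E
python3 -c "
from h import *
plan(.60,.105,.30,17.6,24)"
```

```text
tilt [-0.0003  0.0017] xang 17.58 n 24 row [ 2.516 -2.264 -0.245] turn -0.001 mm/row 33.9
```

```bash
r='{"delta_pos":[2.5,-2.26,-0.25],"turn":[0,0,0]}'; true
python3 -m jog '[{"delta_pos":[2.52,-2.26,-0.25],"turn":[0,0,0]},{"delta_pos":[2.52,-2.26,-0.25],"turn":[0,0,0]},{"delta_pos":[2.52,-2.26,-0.25],"turn":[0,0,0]},{"delta_pos":[2.52,-2.26,-0.25],"turn":[0,0,0]},{"delta_pos":[2.52,-2.26,-0.25],"turn":[0,0,0]},{"delta_pos":[2.52,-2.26,-0.25],"turn":[0,0,0]},{"delta_pos":[2.52,-2.26,-0.25],"turn":[0,0,0]},{"delta_pos":[2.52,-2.26,-0.25],"turn":[0,0,0]},{"delta_pos":[2.52,-2.26,-0.25],"turn":[0,0,0]},{"delta_pos":[2.52,-2.26,-0.25],"turn":[0,0,0]},{"delta_pos":[2.52,-2.26,-0.25],"turn":[0,0,0]},{"delta_pos":[2.52,-2.26,-0.25],"turn":[0,0,0]}]' && python3 -m jog '[{"delta_pos":[2.52,-2.26,-0.25],"turn":[0,0,0]},{"delta_pos":[2.52,-2.26,-0.25],"turn":[0,0,0]},{"delta_pos":[2.52,-2.26,-0.25],"turn":[0,0,0]},{"delta_pos":[2.52,-2.26,-0.25],"turn":[0,0,0]},{"delta_pos":[2.52,-2.26,-0.25],"turn":[0,0,0]},{"delta_pos":[2.52,-2.26,-0.25],"turn":[0,0,0]},{"delta_pos":[2.52,-2.26,-0.25],"turn":[0,0,0]},{"delta_pos":[2.52,-2.26,-0.25],"turn":[0,0,0]},{"delta_pos":[2.52,-2.26,-0.25],"turn":[0,0,0]},{"delta_pos":[2.52,-2.26,-0.25],"turn":[0,0,0]},{"delta_pos":[2.52,-2.26,-0.25],"turn":[0,0,0]},{"delta_pos":[2.52,-2.26,-0.25],"turn":[0,0,0]}]'
python3 - <<'E'
from h import *
f=snap("wrist");cv2.imwrite("pics/w1.png",cv2.resize(f["color"],(800,600)))
print(f["k1"],f["mtx"],np.linalg.inv(f["extrinsics"]).round(3)); plan(.56,-.36,.25,46.5,16)
E
```

```text
clock: 1.1
ee_pos: [0.3955, -0.2442, 0.2711]
tool_rot: [0.988, 0.153, -0.0, -0.0]
wrist_force: [0.8, -0.5, 0.2]
gripper_width: 0.0871
gripper_force: 0.0
clock: 2.1
ee_pos: [0.6018, 0.1056, 0.3007]
tool_rot: [0.988, 0.153, -0.0, -0.0]
wrist_force: [-0.5, -0.5, 0.8]
gripper_width: 0.0871
gripper_force: 0.0
-0.029191223894225803 [[308.09093793   0.         257.88324326]
 [  0.         308.09093793 195.25288322]
 [  0.           0.           1.        ]] [[ 0.302  0.921  0.245  0.669]
 [-0.953  0.292  0.077  0.127]
 [-0.001 -0.257  0.966  0.444]
 [ 0.     0.     0.     1.   ]]
tilt [0.0011 0.0038] xang 17.75 n 16 row [-1.778  2.399  0.306] turn -1.797 mm/row 30.0
```

View pics/w1.png

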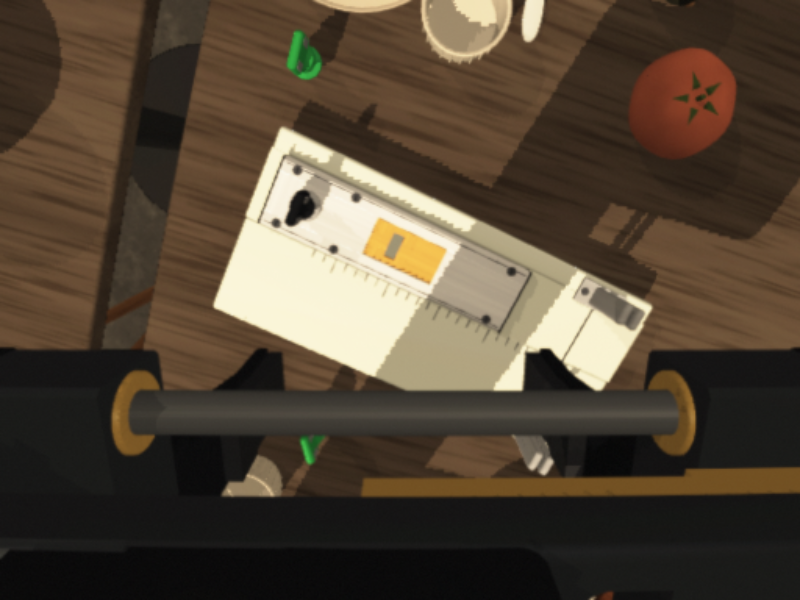

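The wrist view shows the rail (corners (287,155), (260,222), (530,272), (501,331)), the brass window, and its keyhole in grey at (395,246). The screw's black head is at (300,207).

```bash
cat >> h.py <<'E'
def ray(f,uv,z):
    uv=np.array(uv,float).reshape(-1,1,2); n=cv2.undistortPointsIter(uv,np.array(f["mtx"]),np.array([float(f["k1"]),0,0,0.]),None,None,(3,50,1e-9)).reshape(-1,2)
    E=np.array(f["extrinsics"]); C=-E[:3,:3].T@E[:3,3]; d=np.c_[n[:,0],-n[:,1],-np.ones(len(n))]@E[:3,:3]
    return C+d*((z-C[2])/d[:,2])[:,None]
def loc(f,m,z): # mask -> world xy points on plane z
    v,u=np.nonzero(m); return ray(f,np.c_[u,v],z)[:,:2]
E
python3 - <<'E'
from h import *
f=dict(np.load("wrist.npz")); P=cloud(f)
s=.64
rc=ray(f,(np.array([(287,155),(260,222),(530,272),(501,331)])+.0)*s-.2,.04)[:,:2]*1000
print("rail corners",rc.round(1),"centre",rc.mean(0).round(1),"len",np.linalg.norm(rc[2]-rc[0]),np.linalg.norm(rc[3]-rc[1]),"w",np.linalg.norm(rc[0]-rc[1]))
ydir=(rc[0]-rc[2]+rc[1]-rc[3]);print("yaw",-np.degrees(np.arctan2(ydir[0],ydir[1])))
b=ray(f,np.array([(281,127),(215,307),(652,305)])*s-.2,.03)[:,:2]*1000; print("board corners",b.round(1), "centre",((b[1]+b[2])/2).round(1), np.linalg.norm(b[0]-b[1]),np.linalg.norm(b[0]-b[2]))
hsv=cv2.cvtColor(f["color"],cv2.COLOR_BGR2HSV); u,v=np.meshgrid(np.arange(512),np.arange(384))
box=(u>225)&(u<292)&(v>132)&(v<186)
br=box&(hsv[...,1]>130)&(hsv[...,0]>10)&(hsv[...,0]<30)
q=loc(f,br,.038)*1000; c,sz,a=cv2.minAreaRect(q.astype(np.float32)); print("brass",len(q),c,sz,a)
hull=np.zeros((384,512),np.uint8); cv2.fillConvexPoly(hull,cv2.convexHull(np.argwhere(br)[:,::-1].astype(np.int32)),1)
hull=cv2.erode(hull,np.ones((5,5),np.uint8))
k=(hull>0)&~br; q=loc(f,k,.038)*1000; print("keyhole",len(q),cv2.minAreaRect(q.astype(np.float32)),q.mean(0))
R_=(P[...,2]>.0365)&(P[...,2]<.044)&(u>150)&(u<350)&(v>90)&(v<220)
n,l,st,_=cv2.connectedComponentsWithStats(R_.astype(np.uint8)); l=l==1+st[1:,4].argmax(); print("rail depth",cv2.minAreaRect((P[l][:,:2]*1000).astype(np.float32)),np.median(P[l][:,2]))
w=(P[...,2]>.072)&(P[...,2]<.1)&(u>150)&(u<230)&(v>100)&(v<170); print("wing",w.sum(),P[w].mean(0),np.percentile(P[w][:,2],95), cv2.minAreaRect((P[w][:,:2]*1000).astype(np.float32)))
E
```

```text
rail corners [[657.5 222.1]
 [598.8 230.5]
 [627.1   0.7]
 [570.1   5.8]] centre [613.4 114.8] len 223.3943998185741 226.45422791556123 w 59.29025789003488
yaw -7.548516513797036
board corners [[ 677.   234.5]
 [ 511.5  254.4]
 [ 631.4 -118.2]] centre [571.5  68.1] 166.71662452008113 355.61306901883165
brass 1037 (611.5742797851562, 108.64864349365234) (62.097816467285156, 32.381839752197266) 82.36825561523438
keyhole 108 ((613.2761840820312, 118.32302856445312), (8.883419036865234, 20.167034149169922), 80.72858428955078) [613.02276437 118.39301412]
rail depth ((612.1435546875, 115.94210052490234), (229.03184509277344, 60.626380920410156), 82.25074005126953) 0.03953830695917956
wing 193 [0.62407225 0.19620215 0.08204813] 0.08464906987968777 ((623.5618286132812, 197.33447265625), (9.154092788696289, 27.829326629638672), 82.73055267333984)
```

```bash
python3 -m jog '[{"delta_pos":[-1.78,2.4,0.3],"turn":[0,0,-1.8]},{"delta_pos":[-1.78,2.4,0.3],"turn":[0,0,-1.8]},{"delta_pos":[-1.78,2.4,0.3],"turn":[0,0,-1.8]},{"delta_pos":[-1.78,2.4,0.3],"turn":[0,0,-1.8]},{"delta_pos":[-1.78,2.4,0.3],"turn":[0,0,-1.8]},{"delta_pos":[-1.78,2.4,0.3],"turn":[0,0,-1.8]},{"delta_pos":[-1.78,2.4,0.3],"turn":[0,0,-1.8]},{"delta_pos":[-1.78,2.4,0.3],"turn":[0,0,-1.8]}]' && python3 -m jog '[{"delta_pos":[-1.78,2.4,0.3],"turn":[0,0,-1.8]},{"delta_pos":[-1.78,2.4,0.3],"turn":[0,0,-1.8]},{"delta_pos":[-1.78,2.4,0.3],"turn":[0,0,-1.8]},{"delta_pos":[-1.78,2.4,0.3],"turn":[0,0,-1.8]},{"delta_pos":[-1.78,2.4,0.3],"turn":[0,0,-1.8]},{"delta_pos":[-1.78,2.4,0.3],"turn":[0,0,-1.8]},{"delta_pos":[-1.78,2.4,0.3],"turn":[0,0,-1.8]},{"delta_pos":[-1.78,2.4,0.3],"turn":[0,0,-1.8]},{"delta_pos":[0,0,0],"turn":[0,0,0]},{"delta_pos":[0,0,0],"turn":[0,0,0]}]'
python3 - <<'E'
from h import *
f=snap("wrist");cv2.imwrite("pics/w2.png",cv2.resize(f["color"],(800,600)))
P=cloud(f);hsv=cv2.cvtColor(f["color"],cv2.COLOR_BGR2HSV);Z=P[...,2]
blue=(hsv[...,0]>100)&(hsv[...,0]<130)&(hsv[...,1]>120)&(hsv[...,2]>40)&(Z>-.01)&(Z<.08)
t=blue&(Z>.052); print(blue.sum(),"top",cv2.minAreaRect((P[t][:,:2]*1000).astype(np.float32)),np.percentile(Z[t],[50,95]))
c=P[blue].mean(0); pl=~blue&(Z>.008)&(Z<.02)&(np.hypot(P[...,0]-c[0],P[...,1]-c[1])<.15); print("plate",pl.sum(),cv2.minAreaRect((P[pl][:,:2]*1000).astype(np.float32)),np.median(Z[pl]))
E
```

```text
clock: 2.82
ee_pos: [0.5482, -0.13, 0.2767]
tool_rot: [0.961, 0.276, -0.0, -0.0]
wrist_force: [1.2, -0.4, -0.1]
gripper_width: 0.0872
gripper_force: 0.0
clock: 3.65
ee_pos: [0.5553, -0.3682, 0.2516]
tool_rot: [0.92, 0.393, -0.001, -0.001]
wrist_force: [-0.0, -0.0, -0.5]
gripper_width: 0.0869
gripper_force: 0.0
899 top ((564.0734252929688, -372.6961364746094), (120.31414794921875, 8.917591094970703), 46.78152847290039) [0.05767504 0.05886149]
plate 3171 ((550.6817016601562, -328.4403076171875), (84.33470153808594, 77.83696746826172), 39.92961120605469) 0.013778890972696396
```

View pics/w2.png

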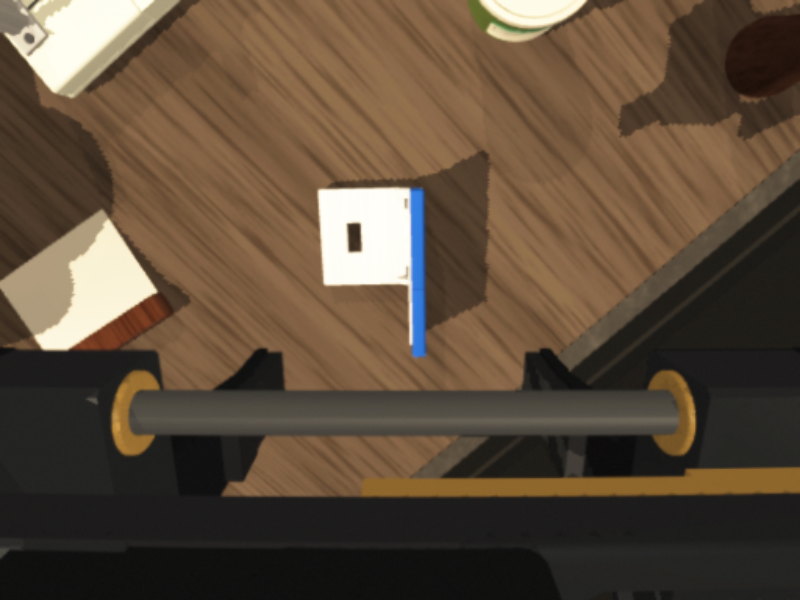

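Stop view: plate (320–412, 188–285), slot at (354,237), blue face strip x 412–424, y 188–355. The tool is aligned with it.

```bash
python3 - <<'E'
from h import *
f=dict(np.load("wrist.npz")); print(ray(f,np.array([(354,237)])*.64,.014)*1000, "expect 544.7 -321.8")
e=ray(f,np.array([(417.5,188),(418,355)])*.64,.058)*1000; print(e, "mid",e.mean(0)); d=e[0]-e[1]; print(np.degrees(np.arctan2(d[1],d[0])),np.linalg.norm(d))
plan(.5735,-.3627,.058,46.8,12)
E
```

```text
[[ 544.09976398 -322.66320063   14.        ]] expect 544.7 -321.8
[[ 605.94012636 -328.55360968   58.        ]
 [ 523.17704653 -416.7195333    58.        ]] mid [ 564.55858645 -372.63657149   58.        ]
46.810442388336035 120.92542110357445
tilt [-0.0014  0.0017] xang 46.29 n 12 row [0.128 0.087 1.618] turn -0.042 mm/row 16.3
```

Consistent. Descend and grip.

```bash
python3 -m jog '[{"delta_pos":[0.22,0.15,2.4],"turn":[0,0,-0.1]},{"delta_pos":[0.22,0.15,2.4],"turn":[0,0,-0.1]},{"delta_pos":[0.22,0.15,2.4],"turn":[0,0,-0.1]},{"delta_pos":[0.22,0.15,2.4],"turn":[0,0,-0.1]},{"delta_pos":[0.22,0.15,2.4],"turn":[0,0,-0.1]},{"delta_pos":[0.22,0.15,2.2],"turn":[0,0,0]},{"delta_pos":[0.22,0.14,2.0],"turn":[0,0,0]},{"delta_pos":[0,0,1.6],"turn":[0,0,0]},{"delta_pos":[0,0,1.2],"turn":[0,0,0]},{"delta_pos":[0,0,0.4],"turn":[0,0,0]},{"delta_pos":[0,0,0],"turn":[0,0,0]}]' && python3 -m jog '[{"delta_pos":[0,0,0],"turn":[0,0,0]},{"delta_pos":[0,0,0],"turn":[0,0,0]},{"delta_pos":[0,0,0],"turn":[0,0,0]},{"delta_pos":[0,0,0],"turn":[0,0,0]},{"delta_pos":[0,0,0],"turn":[0,0,0]},{"delta_pos":[0,0,0],"turn":[0,0,0]}]' 1; python3 -c "
from h import *
plan(.5735,-.3627,.058,46.8,1)"
```

```text
clock: 4.62
ee_pos: [0.5739, -0.3616, 0.0583]
tool_rot: [0.917, 0.398, -0.0, -0.001]
wrist_force: [-0.4, -0.2, 0.2]
gripper_width: 0.087
gripper_force: 0.0
clock: 5.12
ee_pos: [0.5745, -0.3631, 0.0597]
tool_rot: [0.918, 0.398, 0.0, 0.0]
wrist_force: [-0.1, 0.3, -0.3]
gripper_width: 0.0549
gripper_force: 0.0
tilt [ 0.0005 -0.0004] xang 46.87 n 1 row [-0.04  -0.106  0.168] turn 0.073 mm/row 2.0
```

```bash
python3 -m jog '[{"delta_pos":[0,0,0],"turn":[0,0,0]},{"delta_pos":[0,0,0],"turn":[0,0,0]},{"delta_pos":[0,0,0],"turn":[0,0,0]},{"delta_pos":[0,0,0],"turn":[0,0,0]},{"delta_pos":[0,0,0],"turn":[0,0,0]},{"delta_pos":[0,0,0],"turn":[0,0,0]},{"delta_pos":[0,0,0],"turn":[0,0,0]},{"delta_pos":[0,0,0],"turn":[0,0,0]},{"delta_pos":[0,0,0],"turn":[0,0,0]},{"delta_pos":[0,0,0],"turn":[0,0,0]}]'; python3 -c "
from h import *
for i in range(3): print(sense()['ee_pos'])
print(sense()['gripper_force'],sense()['joints'])
plan(.5745,-.3631,.16,46.8,5)"
```

```text
clock: 5.95
ee_pos: [0.5744, -0.3629, 0.0592]
tool_rot: [0.917, 0.398, -0.0, -0.0]
wrist_force: [-0.8, -0.0, 1.1]
gripper_width: 0.0097
gripper_force: 30.0
[ 0.57436995 -0.36287936  0.05915837]
[ 0.57436995 -0.36287936  0.05915837]
[ 0.57436995 -0.36287936  0.05915837]
29.98798280954361 [-6.79419723e-01  5.19676200e-01  1.50075060e+00  1.07950341e-05
  1.12132690e+00  7.31448840e-02]
tilt [-0.0001  0.0001] xang 46.88 n 5 row [-1.000e-03  5.000e-03 -2.017e+00] turn 0.016 mm/row 20.2
```

```bash
python3 -m jog '[{"delta_pos":[0,0,-0.6],"turn":[0,0,0]},{"delta_pos":[0,0,-1.8],"turn":[0,0,0]},{"delta_pos":[0,0,-2.8],"turn":[0,0,0]},{"delta_pos":[0,0,-3],"turn":[0,0,0]},{"delta_pos":[0,0,-3],"turn":[0,0,0]},{"delta_pos":[0,0,-2],"turn":[0,0,0]},{"delta_pos":[0,0,-0.8],"turn":[0,0,0]},{"delta_pos":[0,0,0],"turn":[0,0,0]}]'; python3 -c "
from h import *
print(sense()['gripper_width'],sense()['moment'])
plan(.5971,.071,.2,-7.5,20)"
```

```text
clock: 6.62
ee_pos: [0.5755, -0.3639, 0.2024]
tool_rot: [0.917, 0.398, 0.001, 0.002]
wrist_force: [0.1, -0.1, -1.1]
gripper_width: 0.0095
gripper_force: 30.0
0.009471568170285929 [-0.06918906 -0.10033152  0.05178458]
tilt [ 0.0039 -0.0032] xang 46.88 n 20 row [ 0.915 -2.067  0.005] turn 2.719 mm/row 22.6
```

```bash
python3 -m jog '[{"delta_pos":[0.92,-2.07,0],"turn":[0,0,2.72]},{"delta_pos":[0.92,-2.07,0],"turn":[0,0,2.72]},{"delta_pos":[0.92,-2.07,0],"turn":[0,0,2.72]},{"delta_pos":[0.92,-2.07,0],"turn":[0,0,2.72]},{"delta_pos":[0.92,-2.07,0],"turn":[0,0,2.72]},{"delta_pos":[0.92,-2.07,0],"turn":[0,0,2.72]},{"delta_pos":[0.92,-2.07,0],"turn":[0,0,2.72]},{"delta_pos":[0.92,-2.07,0],"turn":[0,0,2.72]},{"delta_pos":[0.92,-2.07,0],"turn":[0,0,2.72]},{"delta_pos":[0.92,-2.07,0],"turn":[0,0,2.72]}]' && python3 -m jog '[{"delta_pos":[0.92,-2.07,0],"turn":[0,0,2.72]},{"delta_pos":[0.92,-2.07,0],"turn":[0,0,2.72]},{"delta_pos":[0.92,-2.07,0],"turn":[0,0,2.72]},{"delta_pos":[0.92,-2.07,0],"turn":[0,0,2.72]},{"delta_pos":[0.92,-2.07,0],"turn":[0,0,2.72]},{"delta_pos":[0.92,-2.07,0],"turn":[0,0,2.72]},{"delta_pos":[0.92,-2.07,0],"turn":[0,0,2.72]},{"delta_pos":[0.92,-2.07,0],"turn":[0,0,2.72]},{"delta_pos":[0.92,-2.07,0],"turn":[0,0,2.72]},{"delta_pos":[0.92,-2.07,0],"turn":[0,0,2.72]},{"delta_pos":[0,0,0],"turn":[0,0,0]},{"delta_pos":[0,0,0],"turn":[0,0,0]}]'; python3 -c "
from h import *
f=snap('wrist');cv2.imwrite('pics/w3.png',cv2.resize(f['color'],(800,600)))
plan(.5971,.071,.105,-7.5,5)"
```

```text
clock: 7.45
ee_pos: [0.5311, -0.1408, 0.1965]
tool_rot: [0.986, 0.17, -0.002, -0.001]
wrist_force: [0.4, -0.7, -1.7]
gripper_width: 0.0099
gripper_force: 30.0
clock: 8.45
ee_pos: [0.5955, 0.0736, 0.1966]
tool_rot: [0.998, -0.064, -0.002, 0.0]
wrist_force: [-0.3, -1.0, -2.4]
gripper_width: 0.0097
gripper_force: 30.0
tilt [-0.004  -0.0005] xang -7.42 n 5 row [0.047 0.029 1.838] turn 0.015 mm/row 18.4
```

View pics/w3.png

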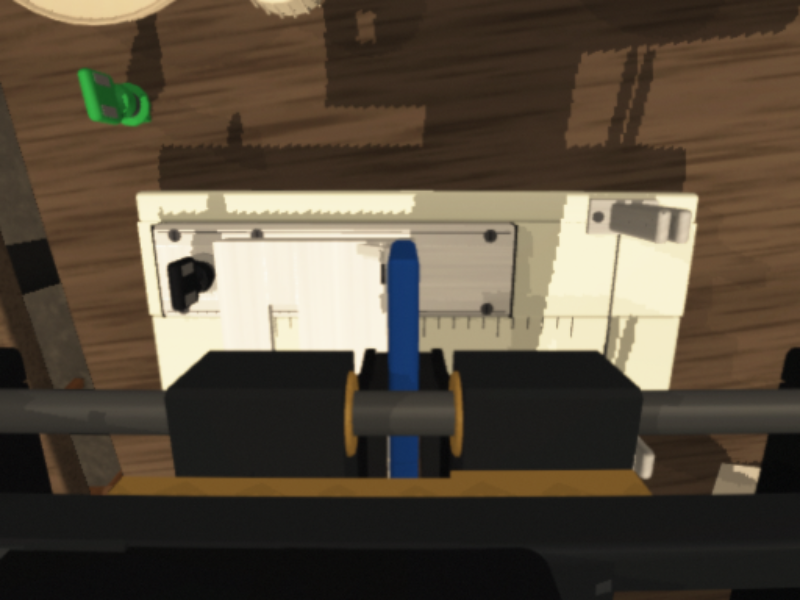

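The view shows the stop held squarely over the rail, its plate at (215–385, 240–350) parallel to the rail edges, and the screw at (185,283) untouched.

```bash
python3 -m jog '[{"delta_pos":[0.05,0.03,1],"turn":[0,0,0]},{"delta_pos":[0.05,0.03,2.2],"turn":[0,0,0]},{"delta_pos":[0.05,0.03,2.4],"turn":[0,0,0]},{"delta_pos":[0.04,0.03,2.2],"turn":[0,0,0]},{"delta_pos":[0,0,1.2],"turn":[0,0,0]},{"delta_pos":[0,0,0],"turn":[0,0,0]},{"delta_pos":[0,0,0],"turn":[0,0,0]},{"delta_pos":[0,0,0],"turn":[0,0,0]}]'; python3 -c "
from h import *
for i in range(4): plan(.5971,.071,.0905,-7.5,4);grab_frame('wrist')"
```

```text
clock: 9.17
ee_pos: [0.5993, 0.0709, 0.1105]
tool_rot: [0.998, -0.066, 0.001, -0.0]
wrist_force: [-0.5, -0.7, -1.3]
gripper_width: 0.0094
gripper_force: 30.0
tilt [ 0.002  -0.0001] xang -7.54 n 4 row [-0.055  0.005  0.5  ] turn -0.011 mm/row 5.0
tilt [ 0.003 -0.   ] xang -7.53 n 4 row [-0.065  0.01   0.513] turn -0.008 mm/row 5.2
tilt [ 0.0033 -0.    ] xang -7.53 n 4 row [-0.067  0.013  0.517] turn -0.007 mm/row 5.2
tilt [ 0.0032 -0.    ] xang -7.53 n 4 row [-0.064  0.014  0.515] turn -0.007 mm/row 5.2
```

```bash
python3 -m jog '[{"delta_pos":[-0.1,0.02,0.2],"turn":[0,0,0]},{"delta_pos":[-0.1,0.02,0.2],"turn":[0,0,0]},{"delta_pos":[0,0,0.2],"turn":[0,0,0]},{"delta_pos":[0,0,0.2],"turn":[0,0,0]},{"delta_pos":[0,0,0],"turn":[0,0,0]},{"delta_pos":[0,0,0],"turn":[0,0,0]}]'; python3 -c "
from h import *
for i in range(4): plan(.5971,.071,.0905,-7.5,4);grab_frame('wrist')"
```

```text
clock: 9.87
ee_pos: [0.5961, 0.0712, 0.1009]
tool_rot: [0.998, -0.066, -0.0, 0.0]
wrist_force: [-0.3, 0.0, -2.2]
gripper_width: 0.0097
gripper_force: 30.0
tilt [-0.0006 -0.    ] xang -7.52 n 4 row [0.025 0.002 0.259] turn -0.005 mm/row 2.6
tilt [-0.0003  0.    ] xang -7.52 n 4 row [0.021 0.002 0.264] turn -0.005 mm/row 2.7
tilt [-0.0001  0.    ] xang -7.52 n 4 row [0.018 0.002 0.268] turn -0.006 mm/row 2.7
tilt [ 0.0001 -0.    ] xang -7.52 n 4 row [0.017 0.003 0.27 ] turn -0.005 mm/row 2.7
```

```bash
python3 -m jog '[{"delta_pos":[0.06,0,0.15],"turn":[0,0,0]},{"delta_pos":[0,0,0.15],"turn":[0,0,0]},{"delta_pos":[0,0,0.15],"turn":[0,0,0]},{"delta_pos":[0,0,0.15],"turn":[0,0,0]},{"delta_pos":[0,0,0],"turn":[0,0,0]},{"delta_pos":[0,0,0],"turn":[0,0,0]},{"delta_pos":[0,0,0],"turn":[0,0,0]}]'; python3 -c "
from h import *
plan(.5971,.071,.0905,-7.5,4)"
```

```text
clock: 10.65
ee_pos: [0.597, 0.0711, 0.0953]
tool_rot: [0.998, -0.066, 0.0, -0.0]
wrist_force: [0.1, -0.4, -2.4]
gripper_width: 0.0096
gripper_force: 30.0
tilt [0. 0.] xang -7.52 n 4 row [0.003 0.002 0.119] turn -0.005 mm/row 1.2
```

```bash
python3 -m jog '[{"delta_pos":[0,0,0.12],"turn":[0,0,0]},{"delta_pos":[0,0,0.12],"turn":[0,0,0]},{"delta_pos":[0,0,0.1],"turn":[0,0,0]},{"delta_pos":[0,0,0.06],"turn":[0,0,0]},{"delta_pos":[0,0,0],"turn":[0,0,0]},{"delta_pos":[0,0,0],"turn":[0,0,0]}]'
```

```text
clock: 11.15
ee_pos: [0.5969, 0.0711, 0.0912]
tool_rot: [0.998, -0.066, -0.0, -0.0]
wrist_force: [0.8, -0.9, -1.7]
gripper_width: 0.0098
gripper_force: 30.0
```

```bash
python3 -m jog '[{"delta_pos":[0,0,0.06],"turn":[0,0,0]},{"delta_pos":[0,0,0.06],"turn":[0,0,0]},{"delta_pos":[0,0,0],"turn":[0,0,0]},{"delta_pos":[0,0,0],"turn":[0,0,0]},{"delta_pos":[0,0,0],"turn":[0,0,0]}]'
```

```text
clock: 11.57
ee_pos: [0.597, 0.0711, 0.0911]
tool_rot: [0.998, -0.066, 0.0, 0.0]
wrist_force: [-4.4, 0.2, 6.2]
gripper_width: 0.0098
gripper_force: 30.0
```

```bash
python3 -m jog '[{"delta_pos":[0,0,0],"turn":[0,0,0]},{"delta_pos":[0,0,0],"turn":[0,0,0]},{"delta_pos":[0,0,0],"turn":[0,0,0]},{"delta_pos":[0,0,0],"turn":[0,0,0]},{"delta_pos":[0,0,0],"turn":[0,0,0]},{"delta_pos":[0,0,0],"turn":[0,0,0]},{"delta_pos":[0,0,-1],"turn":[0,0,0]},{"delta_pos":[0,0,-3],"turn":[0,0,0]},{"delta_pos":[0,0,-3.5],"turn":[0,0,0]},{"delta_pos":[0,0,-3.5],"turn":[0,0,0]},{"delta_pos":[0,0,-2],"turn":[0,0,0]},{"delta_pos":[0,0,0],"turn":[0,0,0]}]' 0.2; python3 -c "
from h import *
f=snap('wrist');cv2.imwrite('pics/w4.png',cv2.resize(f['color'],(800,600)));plan(.6237,.197,.14,-7.5,6)"
```

```text
clock: 12.57
ee_pos: [0.6004, 0.0711, 0.2278]
tool_rot: [0.998, -0.066, 0.006, -0.0]
wrist_force: [1.2, -0.5, 0.3]
gripper_width: 0.0349
gripper_force: 0.0
tilt [ 0.0075 -0.0001] xang -7.52 n 6 row [ 0.121 -2.133  1.413] turn -0.003 mm/row 25.6
```

View pics/w4.png

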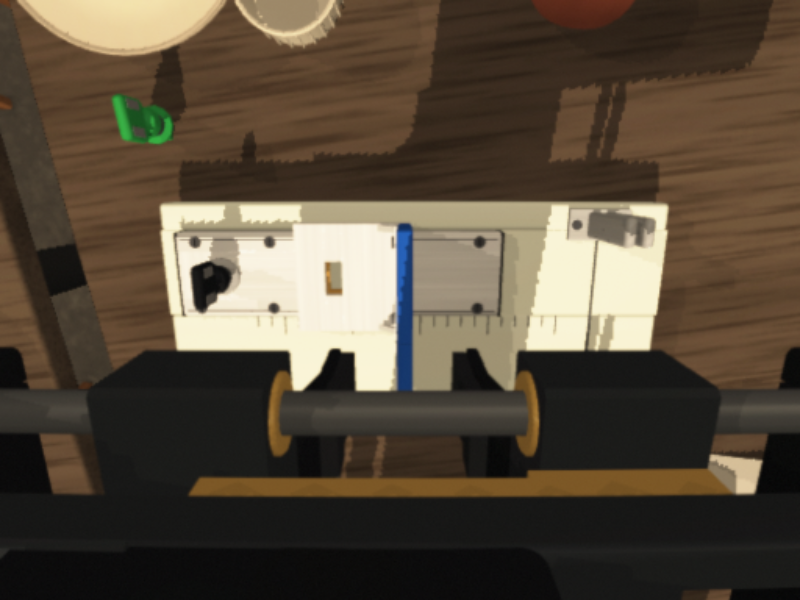

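Stop is seated with its blue face toward the guides; through its slot (334,278) I see the keyhole with a thin brass margin at left. Screw head is at (210,285).

```bash
python3 -m jog '[{"delta_pos":[0.05,-1.2,0.8],"turn":[0,0,0]},{"delta_pos":[0.1,-2.4,1.4],"turn":[0,0,0]},{"delta_pos":[0.15,-3,1.8],"turn":[0,0,0]},{"delta_pos":[0.15,-3,1.8],"turn":[0,0,0]},{"delta_pos":[0.15,-2.2,1.6],"turn":[0,0,0]},{"delta_pos":[0.1,-1,1],"turn":[0,0,0]},{"delta_pos":[0,0,0],"turn":[0,0,0]},{"delta_pos":[0,0,0],"turn":[0,0,0]},{"delta_pos":[0,0,0],"turn":[0,0,0]},{"delta_pos":[0,0,0],"turn":[0,0,0]}]'; python3 -c "
from h import *
plan(.6236,.1972,.081,-7.5,6)"
```

```text
clock: 13.45
ee_pos: [0.6214, 0.1959, 0.1372]
tool_rot: [0.998, -0.066, 0.001, -0.0]
wrist_force: [-0.1, -0.4, 0.9]
gripper_width: 0.0349
gripper_force: 0.0
tilt [ 0.0016 -0.0001] xang -7.6 n 6 row [ 0.033 -0.026  0.937] turn -0.017 mm/row 9.4
```

```bash
python3 -m jog '[{"delta_pos":[0.1,-0.08,1],"turn":[0,0,-0.1]},{"delta_pos":[0.1,-0.08,1.4],"turn":[0,0,0]},{"delta_pos":[0,0,1.4],"turn":[0,0,0]},{"delta_pos":[0,0,1],"turn":[0,0,0]},{"delta_pos":[0,0,0.5],"turn":[0,0,0]},{"delta_pos":[0,0,0.2],"turn":[0,0,0]},{"delta_pos":[0,0,0],"turn":[0,0,0]},{"delta_pos":[0,0,0],"turn":[0,0,0]},{"delta_pos":[0,0,0],"turn":[0,0,0]}]'; python3 -c "
from h import *
plan(.6236,.1972,.081,-7.5,2)"
```

```text
clock: 14.2
ee_pos: [0.6234, 0.1986, 0.0818]
tool_rot: [0.998, -0.065, 0.001, -0.0]
wrist_force: [1.4, 0.3, 0.2]
gripper_width: 0.0349
gripper_force: 0.0
tilt [0.0013 0.0003] xang -7.42 n 2 row [0.017 0.067 0.042] turn 0.041 mm/row 0.8
```

```bash
python3 -m jog '[{"delta_pos":[0,0.1,0.05],"turn":[0,0,0]},{"delta_pos":[0,0,0],"turn":[0,0,0]},{"delta_pos":[0,0,0],"turn":[0,0,0]}]' && python3 -m jog '[{"delta_pos":[0,0,0],"turn":[0,0,0]},{"delta_pos":[0,0,0],"turn":[0,0,0]},{"delta_pos":[0,0,0],"turn":[0,0,0]},{"delta_pos":[0,0,0],"turn":[0,0,0]},{"delta_pos":[0,0,0],"turn":[0,0,0]},{"delta_pos":[0,0,0],"turn":[0,0,0]},{"delta_pos":[0,0,0],"turn":[0,0,0]},{"delta_pos":[0,0,0],"turn":[0,0,0]}]' 1
```

```text
clock: 14.45
ee_pos: [0.623, 0.1974, 0.081]
tool_rot: [0.998, -0.065, 0.0, -0.0]
wrist_force: [0.5, -0.3, 0.4]
gripper_width: 0.0351
gripper_force: 0.0
clock: 15.12
ee_pos: [0.6228, 0.1974, 0.0807]
tool_rot: [0.998, -0.065, 0.0, 0.0]
wrist_force: [-0.6, -0.7, 0.6]
gripper_width: 0.0077
gripper_force: 31.6
```

```bash
python3 -m jog '[{"delta_pos":[0,0,-0.4],"turn":[0,0,0]},{"delta_pos":[0,0,-0.9],"turn":[0,0,0]},{"delta_pos":[0,0,-1.2],"turn":[0,0,0]},{"delta_pos":[0,0,-1],"turn":[0,0,0]},{"delta_pos":[0,0,-0.5],"turn":[0,0,0]},{"delta_pos":[0,0,0],"turn":[0,0,0]},{"delta_pos":[0,0,0],"turn":[0,0,0]},{"delta_pos":[0,0,0],"turn":[0,0,0]}]'; python3 -c "
from h import *
plan(.6125,.1183,.12,-7.5,8)"
```

```text
clock: 15.78
ee_pos: [0.6224, 0.1974, 0.1202]
tool_rot: [0.998, -0.065, -0.0, 0.0]
wrist_force: [-0.2, 0.2, -1.1]
gripper_width: 0.0078
gripper_force: 31.6
tilt [-0.0005 -0.0001] xang -7.42 n 8 row [0.006 0.996 0.003] turn 0.01 mm/row 10.0
```

```bash
python3 -m jog '[{"delta_pos":[0,0.4,0],"turn":[0,0,0.1]},{"delta_pos":[0,1,0],"turn":[0,0,0]},{"delta_pos":[0.05,1.5,0],"turn":[0,0,0]},{"delta_pos":[0,1.6,0],"turn":[0,0,0]},{"delta_pos":[0,1.5,0],"turn":[0,0,0]},{"delta_pos":[0,1.2,0],"turn":[0,0,0]},{"delta_pos":[0,0.56,0],"turn":[0,0,0]},{"delta_pos":[0,0.2,0],"turn":[0,0,0]},{"delta_pos":[0,0,0],"turn":[0,0,0]},{"delta_pos":[0,0,0],"turn":[0,0,0]},{"delta_pos":[0,0,0],"turn":[0,0,0]},{"delta_pos":[0,0,0],"turn":[0,0,0]}]'; python3 -c "
from h import *
f=snap('wrist');plan(.6125,.1183,.107,-7.5,2)
cv2.imwrite('pics/w5.png',cv2.resize(f['color'][80:250,120:360],None,fx=3.3,fy=3.3,interpolation=cv2.INTER_CUBIC))"
```

```text
clock: 16.78
ee_pos: [0.6128, 0.1191, 0.1205]
tool_rot: [0.998, -0.065, 0.0, -0.0]
wrist_force: [-0.5, 0.9, -0.4]
gripper_width: 0.008
gripper_force: 31.6
tilt [-0.      0.0001] xang -7.47 n 2 row [-0.009  0.041  0.675] turn 0.014 mm/row 6.8
```

View pics/w5.png

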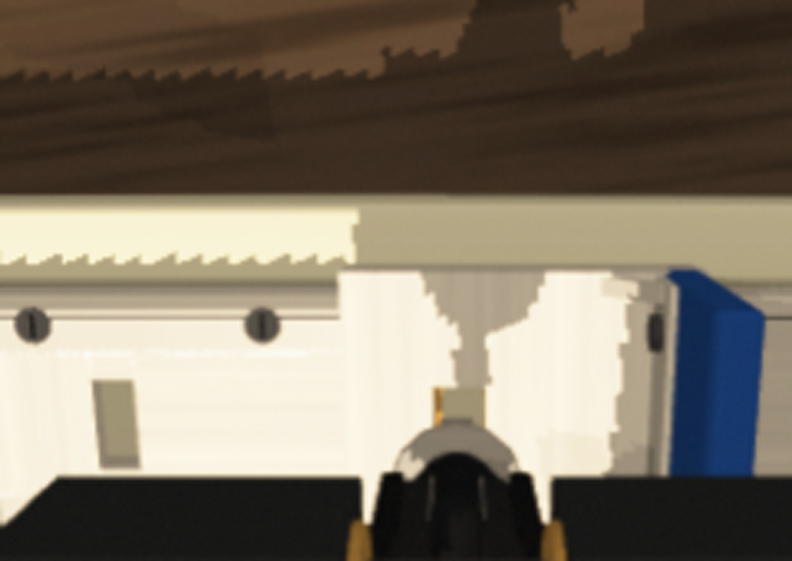

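Crop: slot spans cols 434–485, keyhole 442–485, screw washer centre ~458. So the screw should go about 1 mm in tool +y, and the stop already overlaps the keyhole well.

```bash
python3 -m jog '[{"delta_pos":[0,0.1,0.3],"turn":[0,0,0]},{"delta_pos":[0,0,0.6],"turn":[0,0,0]},{"delta_pos":[0,0,0.5],"turn":[0,0,0]},{"delta_pos":[0,0,0.3],"turn":[0,0,0]},{"delta_pos":[0,0,0.15],"turn":[0,0,0]},{"delta_pos":[0,0,0.1],"turn":[0,0,0]},{"delta_pos":[0,0,0.1],"turn":[0,0,0]},{"delta_pos":[0,0,0],"turn":[0,0,0]},{"delta_pos":[0,0,0],"turn":[0,0,0]},{"delta_pos":[0,0,0],"turn":[0,0,0]}]'
```

```text
clock: 17.67
ee_pos: [0.6129, 0.1174, 0.1003]
tool_rot: [0.998, -0.066, 0.0, -0.0]
wrist_force: [0.1, -0.1, 0.3]
gripper_width: 0.0081
gripper_force: 31.6
```

No contact; pin is in the slot. Continue toward the nut.

```bash
python3 -m jog '[{"delta_pos":[0,0,0.15],"turn":[0,0,0]},{"delta_pos":[0,0,0.15],"turn":[0,0,0]},{"delta_pos":[0,0,0.15],"turn":[0,0,0]},{"delta_pos":[0,0,0.15],"turn":[0,0,0]},{"delta_pos":[0,0,0.1],"turn":[0,0,0]},{"delta_pos":[0,0,0],"turn":[0,0,0]},{"delta_pos":[0,0,0],"turn":[0,0,0]}]'
```

```text
clock: 18.25
ee_pos: [0.6126, 0.1175, 0.0929]
tool_rot: [0.998, -0.066, -0.0, 0.0]
wrist_force: [0.3, 0.4, -0.6]
gripper_width: 0.0079
gripper_force: 31.6
```

```bash
python3 -m jog '[{"delta_pos":[0,0,0.15],"turn":[0,0,0]},{"delta_pos":[0,0,0.15],"turn":[0,0,0]},{"delta_pos":[0,0,0.15],"turn":[0,0,0]},{"delta_pos":[0,0,0.15],"turn":[0,0,0]},{"delta_pos":[0,0,0.1],"turn":[0,0,0]},{"delta_pos":[0,0,0],"turn":[0,0,0]},{"delta_pos":[0,0,0],"turn":[0,0,0]}]'
```

```text
clock: 18.83
ee_pos: [0.6127, 0.1175, 0.0863]
tool_rot: [0.998, -0.066, -0.0, -0.0]
wrist_force: [-2.0, -0.4, 2.4]
gripper_width: 0.0079
gripper_force: 31.6
```

```bash
python3 -m jog '[{"delta_pos":[0,0,0.12],"turn":[0,0,0]},{"delta_pos":[0,0,0.12],"turn":[0,0,0]},{"delta_pos":[0,0,0.12],"turn":[0,0,0]},{"delta_pos":[0,0,0.1],"turn":[0,0,0]},{"delta_pos":[0,0,0.06],"turn":[0,0,0]},{"delta_pos":[0,0,0],"turn":[0,0,0]},{"delta_pos":[0,0,0],"turn":[0,0,0]},{"delta_pos":[0,0,0],"turn":[0,0,0]}]'; python3 -c "
from h import *
for i in range(3): s=sense();print(s['ee_pos'],s['wrist_force'],s['joints'][5]);grab_frame('top')"
```

```text
clock: 19.5
ee_pos: [0.6129, 0.1175, 0.0821]
tool_rot: [0.998, -0.066, 0.0, 0.0]
wrist_force: [-4.1, -0.4, 9.3]
gripper_width: 0.0078
gripper_force: 31.7
[0.61290344 0.11747727 0.08213874] [-4.10506371 -0.40251629  9.27940656] 1.7651392872801717
[0.61288068 0.1174733  0.08211732] [-4.48076312 -0.1906502   9.79483635] 1.7651448612496716
[0.61288509 0.11745635 0.08213472] [-4.17145748 -0.85698271  9.21799894] 1.765151285904418
```

```bash
python3 -m jog '[{"delta_pos":[-0.08,0,0],"turn":[0,0,0]},{"delta_pos":[0,0,0.08],"turn":[0,0,0]},{"delta_pos":[0,0,0.08],"turn":[0,0,0]},{"delta_pos":[0,0,0],"turn":[0,0,0]},{"delta_pos":[0,0,0],"turn":[0,0,0]},{"delta_pos":[0,0,0],"turn":[0,0,0]}]'
```

```text
clock: 20.15
ee_pos: [0.6128, 0.1175, 0.0812]
tool_rot: [0.998, -0.066, 0.001, 0.0]
wrist_force: [-4.8, -0.2, 11.0]
gripper_width: 0.0076
gripper_force: 31.7
```

```bash
python3 -m jog '[{"delta_pos":[-0.1,0,0.06],"turn":[0,0,0]},{"delta_pos":[0,0,0],"turn":[0,0,0]},{"delta_pos":[0,0,0],"turn":[0,0,0]},{"delta_pos":[0,0,0],"turn":[0,0,0]}]'
```

```text
clock: 20.48
ee_pos: [0.6126, 0.1175, 0.0811]
tool_rot: [0.998, -0.066, 0.002, -0.0]
wrist_force: [-2.2, -0.5, 11.0]
gripper_width: 0.0078
gripper_force: 31.7
```

```bash
python3 -m jog '[{"delta_pos":[0,0,0.06],"turn":[0,0,0]},{"delta_pos":[0,0,0],"turn":[0,0,0]},{"delta_pos":[0,0,0],"turn":[0,0,-3]},{"delta_pos":[0,0,0],"turn":[0,0,-6]},{"delta_pos":[0,0,0],"turn":[0,0,-6]},{"delta_pos":[0,0,0],"turn":[0,0,-6]},{"delta_pos":[0,0,0],"turn":[0,0,0]},{"delta_pos":[0,0,0],"turn":[0,0,0]}]'; python3 -c "
from h import *
s=sense();print(s['moment']);plan(.6125,.1175,.0808,82.5,10)"
```

```text
clock: 21.15
ee_pos: [0.6133, 0.1177, 0.0809]
tool_rot: [0.993, 0.118, 0.003, 0.0]
wrist_force: [-1.5, -0.9, 12.6]
gripper_width: 0.0077
gripper_force: 31.7
[-0.14700241  0.2762235   0.03980302]
tilt [0.0055 0.0001] xang 13.51 n 10 row [-0.007 -0.004  0.001] turn -6.899 mm/row 0.1
```

```bash
python3 -m jog '[{"delta_pos":[0,0,0],"turn":[0,0,-4]},{"delta_pos":[0,0,0],"turn":[0,0,-6]},{"delta_pos":[0,0,0],"turn":[0,0,-6]},{"delta_pos":[0,0,0],"turn":[0,0,-6]},{"delta_pos":[0,0,0],"turn":[0,0,-6]},{"delta_pos":[0,0,0],"turn":[0,0,-6]},{"delta_pos":[0,0,0],"turn":[0,0,-6]},{"delta_pos":[0,0,0],"turn":[0,0,-6]},{"delta_pos":[0,0,0],"turn":[0,0,-6]},{"delta_pos":[0,0,0],"turn":[0,0,-6]},{"delta_pos":[0,0,0],"turn":[0,0,-6]},{"delta_pos":[0,0,0],"turn":[0,0,-5]}]' && python3 -m jog '[{"delta_pos":[0,0,0],"turn":[0,0,0]},{"delta_pos":[0,0,0],"turn":[0,0,0]},{"delta_pos":[0,0,0],"turn":[0,0,0]}]'; python3 -c "
from h import *
s=sense();print(s['moment']);plan(.6125,.1175,.0838,82.5,4)"
```

```text
clock: 22.15
ee_pos: [0.6138, 0.1178, 0.0811]
tool_rot: [0.75, 0.661, 0.003, 0.002]
wrist_force: [1.0, -0.1, 11.8]
gripper_width: 0.008
gripper_force: 31.7
clock: 22.4
ee_pos: [0.6138, 0.1179, 0.0811]
tool_rot: [0.752, 0.659, 0.003, 0.002]
wrist_force: [-0.7, 0.2, 11.8]
gripper_width: 0.0078
gripper_force: 31.7
[-0.01774337 -0.0813783   0.05394616]
tilt [0.0067 0.0004] xang 82.49 n 4 row [-0.013 -0.03  -0.068] turn -0.003 mm/row 0.8
```

```bash
python3 -m jog '[{"delta_pos":[0,0,-0.08],"turn":[0,0,0]},{"delta_pos":[0,0,-0.08],"turn":[0,0,0]},{"delta_pos":[0,0,-0.08],"turn":[0,0,0]},{"delta_pos":[0,0,-0.06],"turn":[0,0,0]},{"delta_pos":[0,0,0],"turn":[0,0,0]},{"delta_pos":[0,0,0],"turn":[0,0,0]},{"delta_pos":[0,0,0],"turn":[0,0,0]}]'; python3 -c "
from h import *
s=sense();print(s['moment'])"
```

```text
clock: 22.98
ee_pos: [0.6137, 0.1178, 0.0834]
tool_rot: [0.752, 0.659, 0.003, 0.002]
wrist_force: [2.5, 0.3, 8.2]
gripper_width: 0.0073
gripper_force: 31.7
[ 0.0648715  -0.43495334 -0.01789146]
```

```bash
python3 -m jog '[{"delta_pos":[0,0,-0.08],"turn":[0,0,0]},{"delta_pos":[0,0,-0.06],"turn":[0,0,0]},{"delta_pos":[0,0,0],"turn":[0,0,0]},{"delta_pos":[0,0,0],"turn":[0,0,0]},{"delta_pos":[0,0,0],"turn":[0,0,0]}]'
```

```text
clock: 23.4
ee_pos: [0.6133, 0.1178, 0.0842]
tool_rot: [0.752, 0.659, 0.002, 0.002]
wrist_force: [3.6, 0.7, 5.6]
gripper_width: 0.0074
gripper_force: 31.7
```

```bash
python3 -m jog '[{"delta_pos":[0,0,-0.06],"turn":[0,0,0]},{"delta_pos":[0,0,-0.06],"turn":[0,0,0]},{"delta_pos":[0,0,0],"turn":[0,0,0]},{"delta_pos":[0,0,0],"turn":[0,0,0]},{"delta_pos":[0,0,0],"turn":[0,0,0]}]'
```

```text
clock: 23.82
ee_pos: [0.613, 0.1178, 0.0844]
tool_rot: [0.752, 0.659, 0.002, 0.001]
wrist_force: [5.4, 0.4, 1.7]
gripper_width: 0.0079
gripper_force: 31.6
```

The force falls off while z holds: the pin is caught in the groove. Release and withdraw.

```bash
python3 -m jog '[{"delta_pos":[0,0,0],"turn":[0,0,0]},{"delta_pos":[0,0,0],"turn":[0,0,0]},{"delta_pos":[0,0,0],"turn":[0,0,0]},{"delta_pos":[0,0,0],"turn":[0,0,0]},{"delta_pos":[0,0,0],"turn":[0,0,0]},{"delta_pos":[0,0,0],"turn":[0,0,0]},{"delta_pos":[0,0,0],"turn":[0,0,0]},{"delta_pos":[0,0,-0.5],"turn":[0,0,0]},{"delta_pos":[0,0,-1.5],"turn":[0,0,0]},{"delta_pos":[0,0,-3],"turn":[0,0,0]},{"delta_pos":[0,0,-3],"turn":[0,0,0]},{"delta_pos":[0,0,-3],"turn":[0,0,0]}]' 0.2; python3 -m jog '[{"delta_pos":[-2,0,-3],"turn":[0,0,0]},{"delta_pos":[-3,0,-2],"turn":[0,0,0]},{"delta_pos":[-3,0,0],"turn":[0,0,0]},{"delta_pos":[-2,0,0],"turn":[0,0,0]},{"delta_pos":[0,0,0],"turn":[0,0,0]},{"delta_pos":[0,0,0],"turn":[0,0,0]},{"delta_pos":[0,0,0],"turn":[0,0,0]}]'
python3 - <<'E'
from h import *
f=snap('wrist');g=snap('top')
cv2.imwrite('pics/w6.png',np.hstack([cv2.resize(f['color'],(400,300)),cv2.resize(g['color'][140:240,140:270],(390,300))]))
P=cloud(f); 
m=(P[...,2]>.068)&(P[...,2]<.1)&(np.hypot(P[...,0]-.613,P[...,1]-.1183)<.022); print(m.sum(),P[m].mean(0),np.percentile(P[m][:,2],[50,95,99]),cv2.minAreaRect((P[m][:,:2]*1000).astype(np.float32)))
E
```

```text
clock: 24.82
ee_pos: [0.6104, 0.1176, 0.1947]
tool_rot: [0.752, 0.659, -0.0, -0.0]
wrist_force: [0.9, -0.5, 0.3]
gripper_width: 0.0347
gripper_force: 0.0
clock: 25.4
ee_pos: [0.5977, 0.019, 0.2436]
tool_rot: [0.752, 0.659, 0.0, -0.0]
wrist_force: [-0.6, 0.1, 0.1]
gripper_width: 0.0347
gripper_force: 0.0
282 [0.61301893 0.11870868 0.08602173] [0.08650166 0.08789702 0.08834797] ((613.2042236328125, 118.7530746459961), (27.615476608276367, 8.33675479888916), 81.2989730834961)
```

View pics/w6.png

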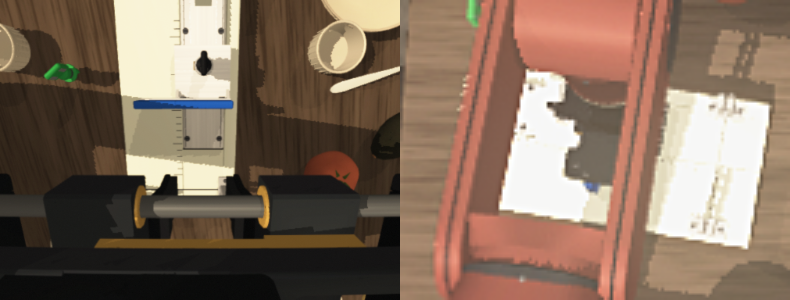

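The stop is on the rail at (204,70–105) in the left half. The screw's wing lies along the rail at (204,63), and its top, at about 87.5 mm, matches the locked height.

```bash
python3 -c "
from plant import *
print(close_job())"
```

```text
the job is handed in; nothing more can be done
None
```

The stop is saddled on the rail with its blue face toward the knife guides. The thumbscrew is through the slot and keyhole, turned a quarter and locked in the groove, both are released, and I handed the job in at about 25 s of the 64 s allowed.

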